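# Shim a loudspeaker gluing fixture level

### The arm

A 6-joint arm with a two-finger parallel gripper is mounted at the origin on the work surface. World frame = base frame: x ahead of the robot, y to its left, z up, the work surface at z = 0. Lengths are in m, angles in rad, forces in N, time in s.
With the tool pointing down it reaches from about 0.35 to 0.85 m from the base axis. Payload 8.1 kg.
Tool frame: the origin (TCP) lies on the centre line of the jaws, within the pads' length; the fingertips stand robot.finger_overhang ahead of it and the grasp point (between the pads) lies 5 mm behind it (robot.finger_overhang is the distance from the TCP to the fingertips, in m); z points along the fingers, y is the direction in which the jaws open and shut (so a half turn about z gives the same grasp; the last joint's range is limited). The gripper opens to 93 mm and grips with 3 to 60 N. Pads are 15 mm wide; open, the fingers measure 128 mm over their backs; the gripper's body (75 mm by 188 mm) begins 65 mm behind the grasp point.
Start: joints at [-1.342, 0.13, 1.488, -0, 1.523, -0.085], TCP at [0.185, -0.571, 0.233] pointing down, gripper open.
Joint ranges: [-2.96, 2.96], [-0.89, 2.26], [0.02, 2.5], [-1.34, 4.48], [0, 2.73], [-2.66, 2.66]. Speed limits (rad/s): [2.39, 2.39, 2.79, 3.14, 3.14, 3.14].

### API

Orientations are given as a rotation vector (axis times angle).
In Python, from plant import robot gives the robot as it stands. The module is installed in compiled form; this text tells all that it offers.
- The arm moves only by the tool carry_out, never from a script. Its argument "commands" is a list that holds one entry, the list of rows, each a list of 4 numbers: the shift along the tool's x, y, z in cm, then the turn about the tool's z in degrees. In form: [[[tx, ty, tz, roll], ...]]. A call has 1 to 20 rows; each row shifts and turns the commanded pose from where the row before left it, along the tool's axes as they then stand; what a row does not reach is not made up. A row lasts 1/12 s, in which the tool goes at most 41.7 mm and 7.16 degrees, less where a joint would pass 70% of its speed; a pose out of reach is approached as far as the arm can. A call is refused whole if a number of a shift passes 4.17 or a number of a turn 7.16, either way. A call with a gripper value outside its range is refused whole. "claw" is the finger opening in cm, from 0 to 9.3, set as the call begins (left out, the last holds). The fingers move at their own pace and stop on an object; "grip_force" is the grip in N (left out, the last holds). Time passes only in rows, so rows that do not move let the fingers close. It gives the time, the measured TCP pose, the force and the opening at its end, in the units of the state.
- robot.read_state(): the state, without advancing time (a new reading comes with each control period).
- robot.read_camera(name): name is "scene" or "top" or "wrist"; returns the picture (480x640x3 uint8, red, green, blue); there is no depth.
- robot.camera_params(name): a dict with "mtx" (3x3 intrinsics, pixels), "R" (3x3) and "t" (3): a world point X has camera coordinates R X + t. Camera axes: x right, y down, z forward; pixel columns grow to the right and rows downward; lengths in m; the calibration is good to about 2 mm. The wrist camera is an equidistant fisheye: a pixel r from the principal point sees the ray r / f radians off the axis. A picture is of the moment at which its call begins: read the wrist's pose just before it. camera_params takes no time and is no camera call; for the wrist camera it gives the pose at the moment of the call.
- robot.close_job(): hands the job in, once; it reports no verdict.
The state is a dict: "t": time; "q": joint angles; "dq": joint speeds; "joint_torque": joint torques, N m; "tool_pos": TCP position; "orientation": TCP orientation; "force": force on the tool from outside, world axes, zero at the start; "wrist_torque": the same for the moment, N m; "opening": finger opening in m.
Only numpy, scipy, OpenCV 4.12 (cv2) and the standard library are available. Lean on these libraries where they do the work, as an engineer would, in place of code of your own. Each camera call takes 0.05 s, during which the arm holds its last target.

### The job

The gluing fixture stands with one of its two near corners low. Pick up the wooden wedge shim, start its thin end under that corner's foot and push it in gently until the bubble of the level on the fixture stands in the middle between its two marks, then leave the shim there, flat on the bench and carrying the corner. Work on the shim only: do not press on the fixture or shift it on its rests, do not force the shim, and leave the other things on the bench alone.

Things in the scene. Friction and masses are not known exactly. Their poses are not given: they have to be found in the camera images.
- fixture: Gluing fixture, about 5 kg, loose on four rests: metal plate 220 (x) x 300 (y) x 10 mm with a clamped woofer (to 70 mm high, |y| under 98). Origin: centre of the plate's underside; x away from the robot, z up; near edge x = -110. Under each near corner, at x = -85, y = +-118, a worn foot 36 mm across stands out 2 to 8 mm (unknown). The low foot starts 6 to 19 mm above the bench and must rise 2 to 7 mm.
- shim: Loose hardwood wedge, 150 long (x) x 40 wide (y) mm, flat underside; the top slopes straight from 3 mm at the thin end (x = +75) to 28 mm at the thick end (x = -75): 1 mm in 6. About 55 g, balanced 20 mm from the middle towards the thick end. Origin: centre of its underside. It stays where it is left under load; driving it takes 5 to 20 N, climbing steeply past level.
- shim_tip (a point): Middle of the lower edge of the shim's thin end (x = +75, y = 0, z = 0 mm in the shim's axes).
- bubble (a point): Centre of the pale bubble, 20 mm long, in the level's vial. It runs slowly (lagging about half a second) along the fixture's y to the high side, away from the low corner: 1 mm per mrad of tilt along the vial. It starts 12 to 31 mm off centre.
- level_centre (a point): Middle between the level's two black marks (27 mm apart). The level is a dark bar 190 mm long, screwed across the plate beyond the woofer, with a 90 mm vial along the fixture's y; this point: x = +48, y = 0, z = 35 mm in the fixture's axes, same axes. The bubble is centred between the marks when its centre is within 3 mm of this point along the fixture's y.
- rest_thin: The thin one of the four round steel rests (30 mm across) fixed to the bench under the plate, below its low corner: 60 mm from the plate's middle towards the robot in x, and 70 mm in y, to +y or -y (varies). The corner's foot is beside it. Two 38 mm stop posts stand behind the plate's far edge. Origin: centre of its foot.
- glue: White glue bottle, 48 mm across, 130 mm high, standing to the left; leave alone. Origin: centre of its foot.
- tape: Roll of tape, 84 mm across, 24 mm high, lying to the right; leave alone. Origin: centre of its underside.
- driver: Screwdriver lying to the right; leave alone. Origin: on its underside, about the middle.
- tray: Blue screw tray, 110 x 150 x 35 mm, to the left; leave alone. Origin: centre of its underside.
There are look-alikes about, which are no part of the job. Several things look just like the shim: the one meant starts farthest to the robot's left.

How it is judged:
By the outcome, as a careful person would: the job done as asked, in the order asked, and still so for the second after the job is handed in, with the robot touching nothing.
It also fails if it takes over 69 s, if anything falls off the work surface, if the arm or the gripper's body presses on something with over 40 N, if the wrist force passes 120 N, or if a joint passes its speed limit or range.

## Working session

There is one attempt and no reset: what is moved stays moved. The work goes in short steps, Python scripts to look and compute and a tool call to move; the robot and the scene stay as the last step left them, time stands still between calls to the robot, and variables do not carry over. Pictures are saved under pics/ and viewed, and the job is handed in when it is done.

Besides the shell and the picture viewer there is one more tool, called after "Call:" by a JSON object that holds its "fn" and its "kwargs", one argument or row to a line. carry_out: Moves the arm, as the interface text tells. Its arguments: {"type":"object","properties":{"commands":{"type":"array","items":{"type":"array","items":{"type":"array","items":{"type":"number"}}}},"claw":{"type":"number"},"grip_force":{"type":"number"}},"required":["commands"]}

```bash
mkdir -p pics
python3 - <<'E'
from plant import robot
import cv2
print(robot.read_state(), robot.finger_overhang)
for n in("scene","top","wrist"):
    p=robot.camera_params(n); print(n,p)
    cv2.imwrite(f"pics/{n}0.png",robot.read_camera(n)[:,:,::-1])
E
```

```text
{'t': 0.0, 'q': array([-1.34240170e+00,  1.31181115e-01,  1.48929183e+00, -4.19833901e-05,
        1.52298281e+00, -8.54172082e-02]), 'dq': array([-0.00031765, -0.00022864, -0.00082242,  0.0018768 , -0.00177969,
        0.00014545]), 'joint_torque': array([-2.72879843e-03, -5.59850657e+01, -4.91760170e+01,  7.66384718e-02,
        3.52250563e-02, -1.36724325e-04]), 'tool_pos': array([ 0.185084  , -0.57016237,  0.23156861]), 'orientation': array([-3.10116669e+00, -4.90627589e-01,  2.74575865e-04]), 'force': array([ 0.34149577, -0.45681465,  0.36415855]), 'wrist_torque': array([ 0.01560742, -0.02957218, -0.02466672]), 'opening': 0.09289446713598969} 0.014
scene {'mtx': array([[458.24774099,   0.        , 318.70029928],
       [  0.        , 458.24774099, 237.85842111],
       [  0.        ,   0.        ,   1.        ]]), 'R': array([[-0.10051062,  0.99473226,  0.02013312],
       [ 0.76627095,  0.09030154, -0.63614029],
       [-0.63460732, -0.04851143, -0.7713107 ]]), 't': array([ 0.11462322, -0.33654054,  1.57273862])}
top {'mtx': array([[593.17601147,   0.        , 325.19713601],
       [  0.        , 593.17601147, 230.69730538],
       [  0.        ,   0.        ,   1.        ]]), 'R': array([[-0.02206071, -0.99972867,  0.00747737],
       [-0.99755712,  0.02151572, -0.06645951],
       [ 0.0662806 , -0.00892525, -0.9977611 ]]), 't': array([-0.06861898,  0.5338075 ,  1.58311832])}
wrist {'mtx': array([[371.64829954,   0.        , 317.04964529],
       [  0.        , 371.64829954, 242.01444404],
       [  0.        ,   0.        ,   1.        ]]), 'R': array([[ 0.30751812, -0.95154119, -0.00140125],
       [-0.9224533 , -0.29847821,  0.24492994],
       [-0.23347917, -0.07402781, -0.96953977]]), 't': array([-0.59920189, -0.02754401,  0.39046017])}
```

View pics/top0.png

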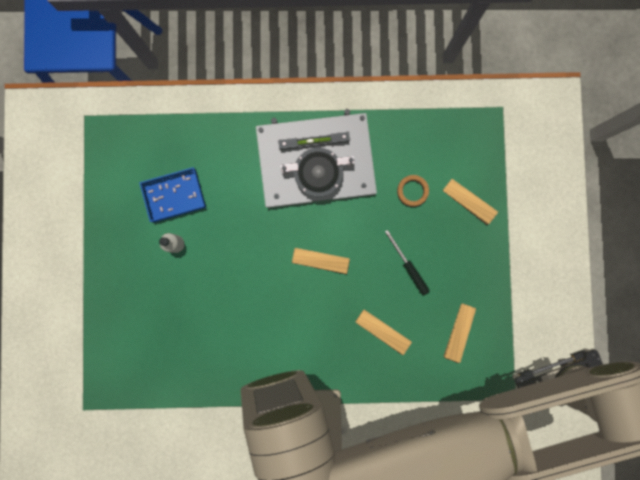

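View pics/scene0.png

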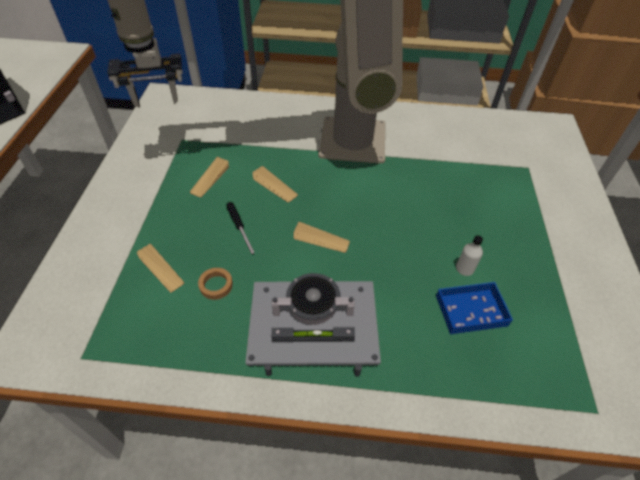

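View pics/wrist0.png

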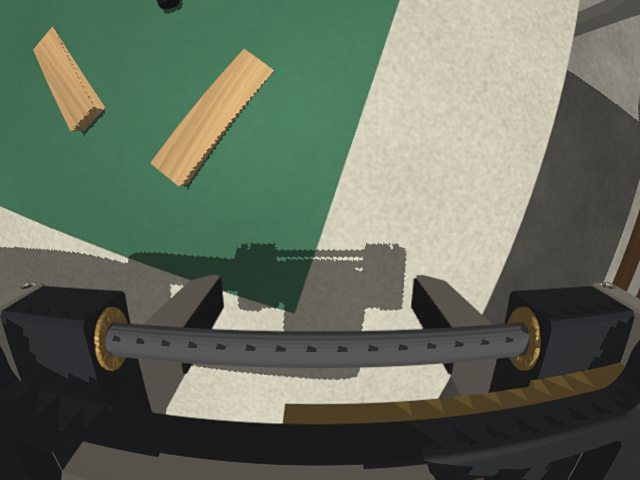

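The top view shows the shim leftmost, at about (320,261), the fixture at (318,160) and the level at (314,141). I'll zoom in on them.

Run:
```python
import cv2,numpy as np
a=cv2.imread("pics/top0.png");b=cv2.imread("pics/scene0.png")
A=cv2.resize(a[100:280,250:385],None,fx=4,fy=4,interpolation=cv2.INTER_CUBIC)[:600]
cv2.imwrite("pics/topz.png",cv2.resize(a[105:215,250:385],None,fx=5,fy=5,interpolation=cv2.INTER_CUBIC))
cv2.imwrite("pics/scz.png",cv2.resize(b[215:380,240:390],None,fx=3.6,fy=3.6,interpolation=cv2.INTER_CUBIC))
cv2.imwrite("pics/lev.png",cv2.resize(b[315:350,265:360],None,fx=8,fy=8,interpolation=cv2.INTER_CUBIC))
```

```text
(no output)
```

View pics/topz.png

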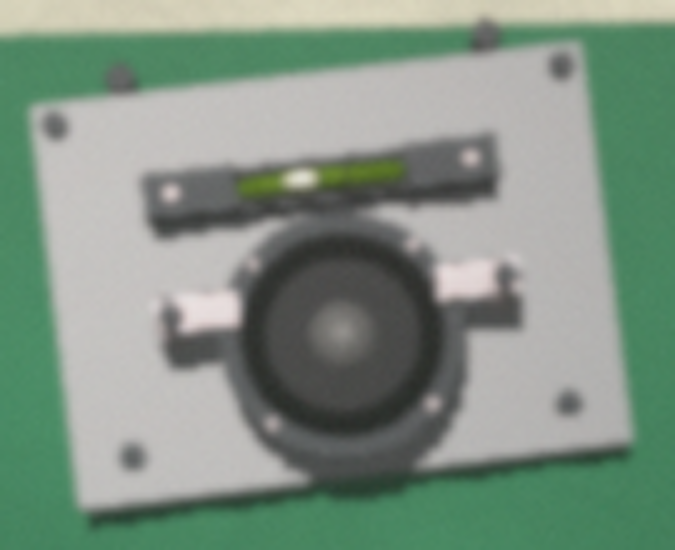

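View pics/scz.png

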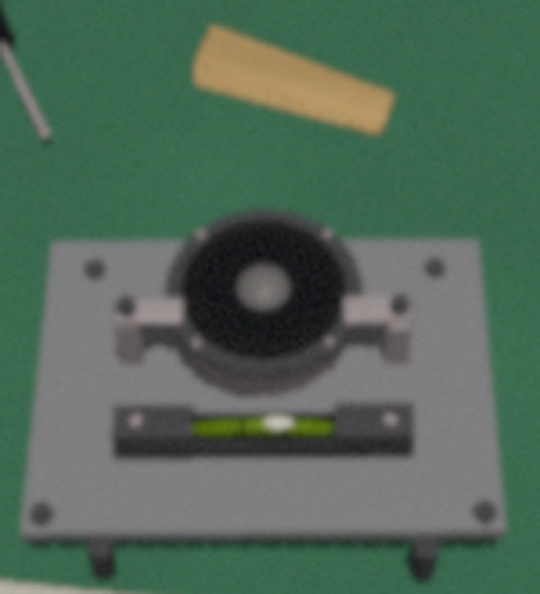

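View pics/lev.png

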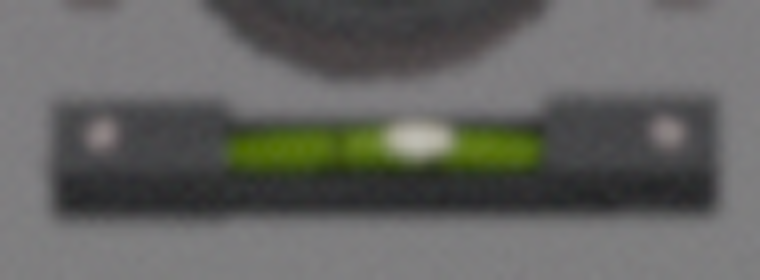

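```bash
cat > h.py <<'E'
import numpy as np,cv2
from plant import robot
def ray(n,uv,p=None):
    p=p or robot.camera_params(n);K=p['mtx'];R=p['R'];t=p['t']
    uv=np.atleast_2d(np.asarray(uv,float));x=(uv-[K[0,2],K[1,2]])/[K[0,0],K[1,1]]
    if n=='wrist':
        r=np.linalg.norm(x,axis=1,keepdims=True);d=np.hstack([x/np.maximum(r,1e-9)*np.sin(r),np.cos(r)])
    else: d=np.hstack([x,np.ones((len(x),1))]);d/=np.linalg.norm(d,axis=1,keepdims=True)
    return -R.T@t, d@R
def onz(n,uv,z,p=None):
    c,d=ray(n,uv,p); return c+d*((z-c[2])/d[:,2:])
def tri(obs): # [(c,d)...]
    A=0;b=0
    for c,d in obs:
        M=np.eye(3)-np.outer(d,d);A=A+M;b=b+M@c
    x=np.linalg.solve(A,b); return x,[float(np.linalg.norm((np.eye(3)-np.outer(d,d))@(x-c))) for c,d in obs]
def proj(n,X,p=None):
    p=p or robot.camera_params(n);K=p['mtx'];c=np.atleast_2d(X)@p['R'].T+p['t']
    if n=='wrist':
        r=np.linalg.norm(c[:,:2],axis=1,keepdims=True);th=np.arctan2(r,c[:,2:]);x=c[:,:2]/r*th
    else: x=c[:,:2]/c[:,2:]
    return x*[K[0,0],K[1,1]]+[K[0,2],K[1,2]]
E
python3 - <<'E'
from h import *
a=cv2.imread("pics/top0.png");b=cv2.imread("pics/scene0.png")
for n,im in(("top",a),("scene",b)):
    hsv=cv2.cvtColor(im,cv2.COLOR_BGR2HSV)
    m=cv2.inRange(hsv,(8,80,120),(25,255,255))
    cs,_=cv2.findContours(m,0,2)
    for c in cs:
        if cv2.contourArea(c)<400: continue
        r=cv2.minAreaRect(c); box=cv2.boxPoints(r)
        print(n,r); print(np.c_[box,onz(n,box,0.012)[:,:2]].round(3))
ct=np.array([(30,105),(580,42),(633,445),(85,508)])/5+[250,105]-0.4
cs_=np.array([(503,535),(22,535),(50,240),(478,240)])/3.6+[240,215]-.36
nt=onz('top',ct,0.025);print(nt.round(3))
for u,v in zip(ct,[cs_[0],cs_[1],cs_[2],cs_[3]]):
    c1,d1=ray('top',u);c2,d2=ray('scene',v);print(tri([(c1,d1[0]),(c2,d2[0])]))
E
```

```text
top ((383.02459716796875, 331.68939208984375), (57.99391555786133, 15.300400733947754), 34.592288970947266)
[[ 3.54811e+02  3.21525e+02  2.87000e-01 -1.54000e-01]
 [ 3.63497e+02  3.08929e+02  3.20000e-01 -1.79000e-01]
 [ 4.11239e+02  3.41854e+02  2.29000e-01 -3.04000e-01]
 [ 4.02552e+02  3.54450e+02  1.96000e-01 -2.80000e-01]]
top ((460.1000061035156, 332.70001220703125), (16.443843841552734, 56.92099380493164), 18.434947967529297)
[[ 4.433e+02  3.571e+02  1.870e-01 -3.890e-01]
 [ 4.613e+02  3.031e+02  3.290e-01 -4.420e-01]
 [ 4.769e+02  3.083e+02  3.150e-01 -4.840e-01]
 [ 4.589e+02  3.623e+02  1.720e-01 -4.300e-01]]
top ((320.3077087402344, 260.4615478515625), (55.304752349853516, 15.297059059143066), 11.309932708740234)
[[ 2.91692e+02  2.62538e+02  4.48000e-01  1.20000e-02]
 [ 2.94692e+02  2.47538e+02  4.89000e-01  3.00000e-03]
 [ 3.48923e+02  2.58385e+02  4.56000e-01 -1.43000e-01]
 [ 3.45923e+02  2.73385e+02  4.16000e-01 -1.34000e-01]]
top ((469.763671875, 201.13490295410156), (56.70250701904297, 15.628094673156738), 35.83765411376953)
[[ 4.42205e+02  1.90870e+02  6.34000e-01 -4.0
[... 2833 characters left out ...]
545)
[[ 2.51739e+02  3.29160e+01 -6.68000e-01 -4.78000e-01]
 [ 2.52243e+02  2.53500e+01 -7.37000e-01 -4.89000e-01]
 [ 3.36270e+02  3.09510e+01 -7.38000e-01 -1.12000e-01]
 [ 3.35766e+02  3.85180e+01 -6.70000e-01 -1.09000e-01]]
[[ 0.822  0.103  0.025]
 [ 0.851 -0.197  0.025]
 [ 0.629 -0.22   0.025]
 [ 0.601  0.076  0.025]]
(array([0.81980389, 0.10226447, 0.03361181]), [0.0006055316620540629, 0.000605531662054097])
(array([ 0.84974487, -0.19533737,  0.02724377]), [0.0018388593773051667, 0.0018388593773051589])
(array([ 0.62914479, -0.21950893,  0.02395004]), [0.0006987525950441313, 0.000698752595044068])
(array([0.60045758, 0.07863766, 0.03232098]), [0.00315948294350966, 0.0031594829435096865])
```

Call:
{"fn": "carry_out", "kwargs": {
  "commands": [
    [[2.4,-2.1,0,0],[2.4,-2.1,0,0],[2.4,-2.1,0,0],[2.4,-2.1,0,0],[2.4,-2.1,0,0],[2.4,-2.1,0,0],[2.4,-2.1,0,0],[2.4,-2.1,0,0],[2.4,-2.1,0,0],[2.4,-2.1,0,0],[2.4,-2.1,0,0],[2.4,-2.1,0,0],[2.4,-2.1,0,0],[2.4,-2.1,0,0],[2.4,-2.1,0,0],[1.8,-2.8,0,0]]
  ]
}}

```text
t: 1.48
tool_pos: [0.4398, -0.1266, 0.2325]
orientation: [3.103, 0.491, 0.0]
force: [1.6, -1.0, -0.0]
opening: 0.0934
```

Call:
{"fn": "carry_out", "kwargs": {
  "commands": [
    [[0,0,0,-6.6],[0,0,0,-6.6],[0,0,0,-6.6],[0,0,0,-6.6],[0,0,0,-6.6],[0,0,0,-6.6],[0,0,0,-6.6],[0,0,0,-6.6],[0,0,0,-6.6],[0,0,0,0]]
  ]
}}

```text
t: 2.32
tool_pos: [0.4387, -0.1277, 0.2324]
orientation: [-2.446, -1.97, 0.0]
force: [-0.1, -0.1, 0.0]
opening: 0.0928
```

Run:
```python
from h import *
s=robot.read_state();print(s['t'],s['tool_pos'],s['orientation'])
p=robot.camera_params('wrist');im=robot.read_camera('wrist')[:,:,::-1];cv2.imwrite('pics/w1.png',im)
np.savez('w1.npz',**p)
```

```text
2.3167 [ 0.43869443 -0.12768337  0.23236602] [-2.44631587e+00 -1.97032737e+00  4.19299949e-04]
```

View pics/w1.png

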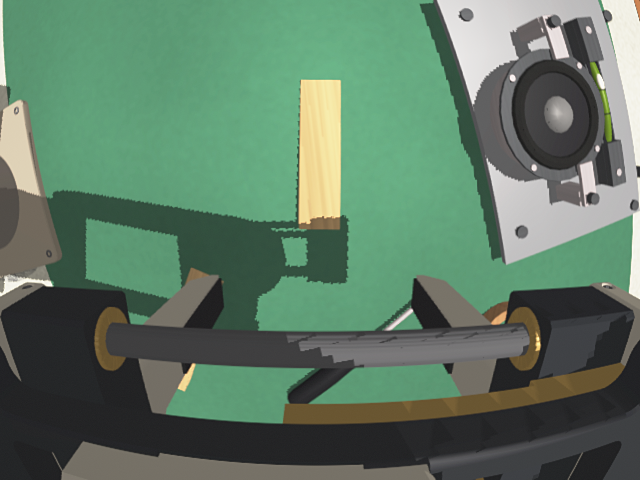

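Run:
```python
from h import *
p=dict(np.load('w1.npz'));print('cam',-p['R'].T@p['t'])
im=cv2.imread('pics/w1.png')
cv2.imwrite('pics/w1z.png',cv2.resize(im[65:245,270:370],None,fx=5.5,fy=3.3*1,interpolation=cv2.INTER_CUBIC)[:600])
top=[(301.5,80),(340.5,80)];bot=[(299,219),(340,219)]
for z in(0.003,0.028):
    a=onz('wrist',top,z,p);b=onz('wrist',bot,z,p);print(z,a.round(4).tolist(),np.linalg.norm(a[1]-a[0]),b.round(4).tolist(),np.linalg.norm(b[1]-b[0]))
print(onz('wrist',[(320,230)],0,p))
```

```text
cam [ 0.45390028 -0.06170771  0.38513682]
0.003 [[0.4538, 0.0131, 0.003], [0.4925, 0.0047, 0.003]] 0.03958285646038875 [[0.4197, -0.1276, 0.003], [0.4616, -0.1368, 0.003]] 0.04290941211614671
0.028 [[0.4538, 0.0082, 0.028], [0.4899, 0.0004, 0.028]] 0.03699328291108012 [[0.422, -0.1233, 0.028], [0.4611, -0.1319, 0.028]] 0.04010220999460317
[[ 0.4385663  -0.14446754  0.        ]]
```

View pics/w1z.png

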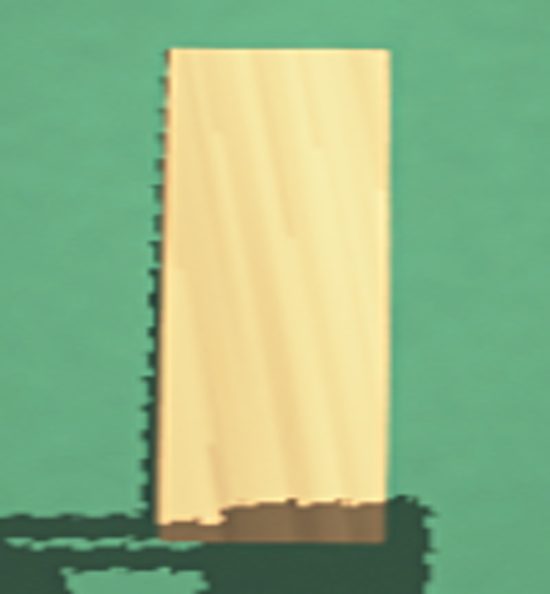

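Run:
```python
from h import *
p=dict(np.load('w1.npz'))
a=onz('wrist',[(301,79.7),(340.7,79.7)],.003,p).mean(0);b=onz('wrist',[(298.8,229.2),(340.2,229.2)],.028,p).mean(0)
d=a-b;d=d[:2];print(a,b,np.linalg.norm(d),np.degrees(np.arctan2(d[1],d[0])));u=d/np.linalg.norm(d)
print('grasp',b[:2]+u*.014, 'tool yaw',2*np.degrees(np.arctan2(1.97032737,2.44631587)))
# fixture near plate corners in wrist view, level
for z in(.02,.025,.03):print(z,onz('wrist',[(507,263),(437,0)],z,p).round(4).tolist())
```

```text
[0.47303354 0.00924529 0.003     ] [ 0.43938105 -0.1375473   0.028     ] 0.1506006415246047 77.08794969381049
grasp [ 0.44250942 -0.1239013 ] tool yaw 77.69777204817922
0.02 [[0.6383, -0.2215, 0.02], [0.6099, 0.0734, 0.02]]
0.025 [[0.6358, -0.2194, 0.025], [0.6077, 0.0715, 0.025]]
0.03 [[0.6332, -0.2172, 0.03], [0.6056, 0.0697, 0.03]]
```

Call:
{"fn": "carry_out", "kwargs": {
  "commands": [
    [[0.44,0.29,3.0,0.6],[0,0,3.5,0],[0,0,3.5,0],[0,0,3.5,0],[0,0,3.0,0],[0,0,2.0,0],[0,0,1.5,0],[0,0,1.0,0],[0,0,0,0],[0,0,0,0]]
  ]
}}

```text
t: 3.2
tool_pos: [0.4426, -0.1241, 0.0227]
orientation: [-2.464, -1.948, 0.001]
force: [0.4, -1.1, 0.6]
opening: 0.0932
```

Call:
{"fn": "carry_out", "kwargs": {
  "commands": [
    [[0,0,0,0],[0,0,0,0],[0,0,0,0],[0,0,0,0],[0,0,0,0],[0,0,0,0],[0,0,0,0],[0,0,0,0],[0,0,0,0],[0,0,0,0]]
  ],
  "claw": 3.0,
  "grip_force": 25
}}

```text
t: 4.03
tool_pos: [0.4426, -0.1241, 0.0226]
orientation: [-2.462, -1.951, 0.0]
force: [-0.3, 0.1, 1.0]
opening: 0.0397
```

Call:
{"fn": "carry_out", "kwargs": {
  "commands": [
    [[0,0,-1.0,0],[0,0,-2.0,0],[0,0,-2.0,0],[0,0,-1.0,0],[0,0,0,7.1],[0,0,0,7.1],[0,0,0,7.1],[0,0,0,7.1],[0,0,0,7.1],[0,0,0,7.1],[0,0,0,7.1],[0,0,0,7.1],[0,0,0,7.1],[0,0,0,7.1],[0,0,0,0],[0,0,0,0]]
  ]
}}

```text
t: 5.37
tool_pos: [0.4427, -0.1241, 0.0828]
orientation: [-3.137, -0.165, -0.0]
force: [-0.6, -0.1, -0.7]
opening: 0.0399
```

Run:
```python
from h import *
s=robot.read_state();print(s['t'],s['tool_pos'],2*np.degrees(np.arctan2(s['orientation'][1],s['orientation'][0])))
p=robot.camera_params('wrist');im=robot.read_camera('wrist')[:,:,::-1];cv2.imwrite('pics/w2.png',im)
np.savez('w2.npz',**p)
cv2.imwrite('pics/t2.png',robot.read_camera('top')[:,:,::-1])
```

```text
5.3667 [ 0.44271241 -0.1240993   0.08280327] -353.99515971436114
```

View pics/w2.png

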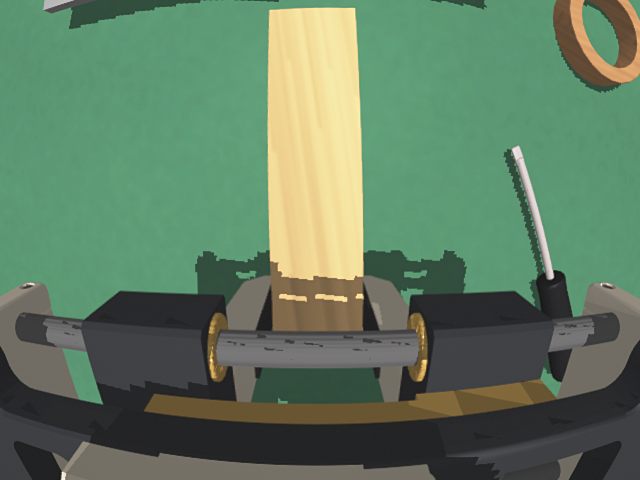

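Run:
```python
from h import *
p=dict(np.load('w2.npz'))
print('driver tip etc',onz('top',[(388,232),(407,262),(427,292)],.01).round(3).tolist(), onz('wrist',[(515,148),(548,272)],.008,p).round(3).tolist())
a=cv2.imread('pics/t2.png');cv2.imwrite('pics/t2z.png',cv2.resize(a[105:295,250:440],None,fx=3.1,fy=3.1,interpolation=cv2.INTER_CUBIC))
```

```text
driver tip etc [[0.525, -0.251, 0.01], [0.443, -0.3, 0.01], [0.361, -0.351, 0.01]] [[0.531, -0.248, 0.008], [0.448, -0.297, 0.008]]
```

View pics/t2z.png

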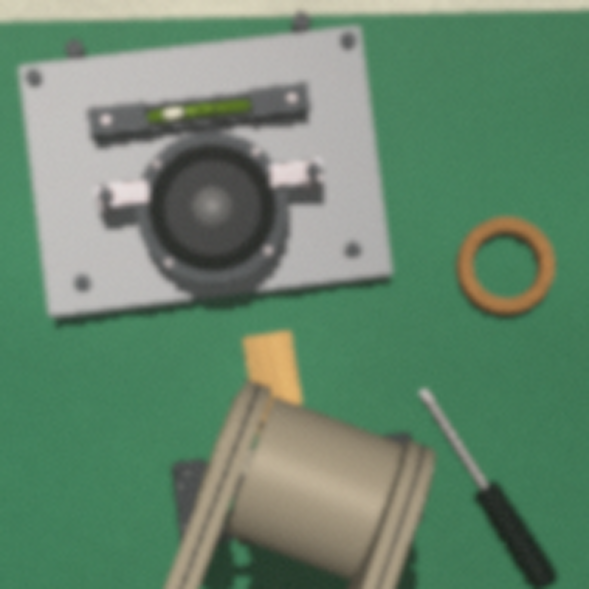

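Call:
{"fn": "carry_out", "kwargs": {
  "commands": [
    [[0.4,1.0,0,0.2],[0.4,2.0,0,0],[0.4,2.0,0,0],[0.4,2.0,0,0],[0.4,1.1,0,0],[0,0,1.5,0],[0,0,2.0,0],[0,0,1.5,0],[0,0,0.6,0],[0,0,0.4,0],[0,0,0,0],[0,0,0,0]]
  ]
}}

```text
t: 6.47
tool_pos: [0.4711, -0.203, 0.0233]
orientation: [3.137, 0.154, 0.001]
force: [-0.0, -0.5, -0.3]
opening: 0.0393
```

```bash
cat > look.py <<'E'
from h import *
import sys
k=sys.argv[1]
s=robot.read_state();print(s['t'],s['tool_pos'],s['force'])
p=robot.camera_params('wrist');im=robot.read_camera('wrist')[:,:,::-1];cv2.imwrite(f'pics/w{k}.png',im);np.savez(f'w{k}.npz',**p)
b=robot.read_camera('scene')[:,:,::-1];cv2.imwrite(f'pics/s{k}.png',b)
a=robot.read_camera('top')[:,:,::-1];cv2.imwrite(f'pics/t{k}.png',a)
A=cv2.resize(a[125:155,270:360],None,fx=8,fy=8,interpolation=cv2.INTER_CUBIC)
B=cv2.resize(b[320:345,265:355],None,fx=8,fy=8,interpolation=cv2.INTER_CUBIC)
cv2.imwrite(f'pics/l{k}.png',np.vstack([A,B]))
E
python3 look.py 3
```

```text
6.4667 [ 0.47106601 -0.203044    0.02325184] [-0.0149321  -0.52772366 -0.25060598]
```

View pics/w3.png

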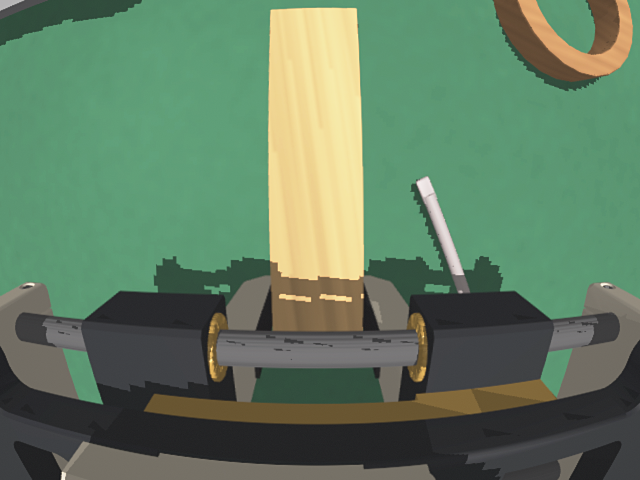

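View pics/l3.png

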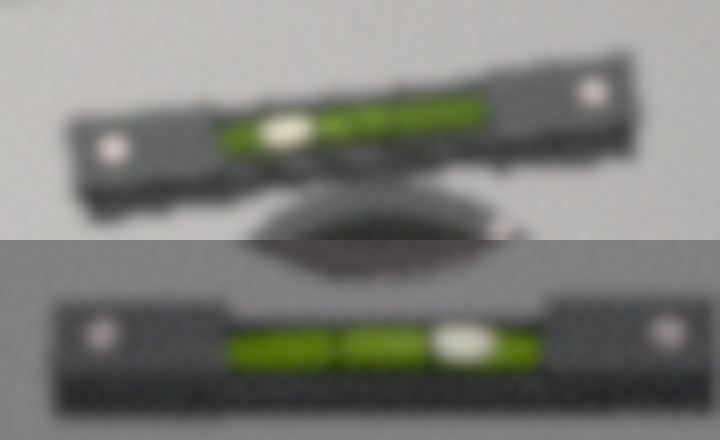

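View pics/t3.png

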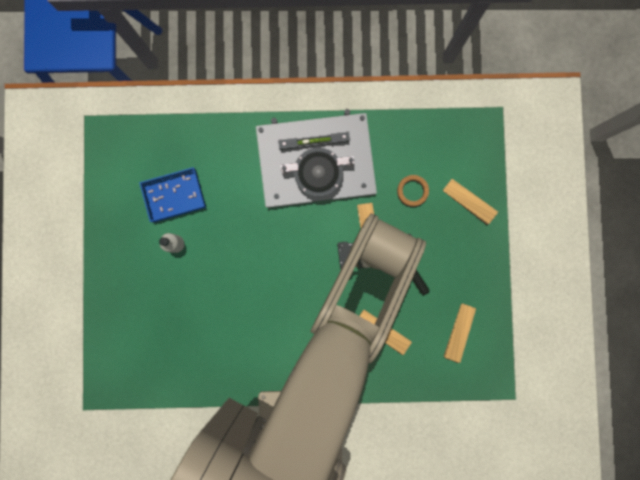

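Call:
{"fn": "carry_out", "kwargs": {
  "commands": [
    [[0.4,0,0.05,0],[0.8,0,0,0],[0.8,0,0,0],[0.8,0,0,0],[0.8,0,0,0],[0.4,0,0,0],[0,0,0,0],[0,0,0,0]]
  ]
}}

```text
t: 7.28
tool_pos: [0.5107, -0.1988, 0.0221]
orientation: [-3.138, -0.154, 0.0]
force: [-0.1, 0.3, 0.4]
opening: 0.0393
```

Call:
{"fn": "carry_out", "kwargs": {
  "commands": [
    [[0.2,0,0,0],[0.2,0,0,0],[0.2,0,0,0],[0.2,0,0,0],[0.2,0,0,0]]
  ]
}}

```text
t: 7.7
tool_pos: [0.5203, -0.1979, 0.0221]
orientation: [-3.138, -0.153, 0.0]
force: [-1.1, 0.3, -0.2]
opening: 0.04
```

```bash
cat > bub.py <<'E'
from h import *
import sys
def meas(n,im,prt=True):
    # im BGR; returns offset mm along fixture y (world yaw 5.75) of bubble vs vial middle
    x0,y0,x1,y1=(270,120,360,160) if n=='top' else (262,315,358,350)
    c=cv2.resize(im[y0:y1,x0:x1],None,fx=8,fy=8,interpolation=cv2.INTER_CUBIC)
    hsv=cv2.cvtColor(c,cv2.COLOR_BGR2HSV)
    g=cv2.inRange(hsv,(32,110,40),(55,255,255))
    g=cv2.morphologyEx(g,cv2.MORPH_OPEN,np.ones((5,5)))
    k,l,st,ce=cv2.connectedComponentsWithStats(cv2.dilate(g,np.ones((3,41))))
    pts=cv2.findNonZero(g)
    (cx,cy),(w,h),ang=cv2.minAreaRect(pts)
    v=np.zeros_like(g);cv2.fillPoly(v,[np.int32(cv2.boxPoints(((cx,cy),(w,h),ang)))],255)
    S=hsv[...,1].astype(float)
    val=c.min(2).astype(float)  # blue low in green, high in bubble
    w_=np.where(v>0,np.clip(val-70,0,None),0)
    ys,xs=np.nonzero(w_);ww=w_[ys,xs]
    b=np.array([(xs*ww).sum(),(ys*ww).sum()])/ww.sum()
    f=lambda q:(np.array(q)+.5)/8-.5+[x0,y0]
    P=onz(n,[f(b),f((cx,cy))],.06)
    e=np.array([-np.sin(.1),np.cos(.1),0])
    L=max(w,h)/8
    print(n,'bubble off mm %.1f'%((P[0]-P[1])@e*1e3),'px',f(b).round(1),'vial mid',f((cx,cy)).round(1),'len px %.1f'%L)
if __name__=='__main__':
    if len(sys.argv)>1 and sys.argv[1]=='f':
        k=sys.argv[2]
        for n in('top','scene'): meas(n,cv2.imread(f'pics/{n[0]}{k}.png'))
    else:
        s=robot.read_state();print(s['t'],s['tool_pos'],s['force'])
        for n in('top','scene'): meas(n,robot.read_camera(n)[:,:,::-1].copy())
E
python3 bub.py f 3; python3 bub.py
```

```text
top bubble off mm 22.3 px [305.4 140.9] vial mid [313.8 140.2] len px 32.3
scene bubble off mm 22.0 px [322.3 332.3] vial mid [312.6 333.3] len px 39.1
7.7 [ 0.52032959 -0.19788083  0.0220891 ] [-1.12504904  0.25977123 -0.20900266]
top bubble off mm 22.0 px [305.4 140.9] vial mid [313.7 140.2] len px 32.5
scene bubble off mm 21.9 px [322.3 332.3] vial mid [312.6 333.3] len px 39.1
```

Call:
{"fn": "carry_out", "kwargs": {
  "commands": [
    [[0.2,0,0,0],[0.2,0,0,0],[0.2,0,0,0],[0.2,0,0,0],[0.2,0,0,0]]
  ]
}}

```text
t: 8.22
tool_pos: [0.5304, -0.1969, 0.0221]
orientation: [-3.138, -0.153, -0.0]
force: [0.4, 0.1, -0.2]
opening: 0.0395
```

Call:
{"fn": "carry_out", "kwargs": {
  "commands": [
    [[0.2,0,0,0],[0.2,0,0,0],[0.2,0,0,0],[0.2,0,0,0],[0.2,0,0,0]]
  ]
}}

```text
t: 8.63
tool_pos: [0.5404, -0.1959, 0.0221]
orientation: [-3.138, -0.153, 0.0]
force: [-0.8, -0.6, -0.6]
opening: 0.0398
```

```bash
python3 bub.py
```

```text
8.6333 [ 0.5403635  -0.19593851  0.02212907] [-0.84407239 -0.64254576 -0.57389078]
top bubble off mm 22.1 px [305.4 140.9] vial mid [313.7 140.1] len px 32.5
scene bubble off mm 21.8 px [322.3 332.3] vial mid [312.7 333.4] len px 39.0
```

Call:
{"fn": "carry_out", "kwargs": {
  "commands": [
    [[0.2,0,0,0],[0.2,0,0,0],[0.2,0,0,0],[0.2,0,0,0],[0.2,0,0,0]]
  ]
}}

```text
t: 9.15
tool_pos: [0.5503, -0.1949, 0.0221]
orientation: [-3.138, -0.153, -0.0]
force: [-0.1, -0.5, 0.3]
opening: 0.04
```

Call:
{"fn": "carry_out", "kwargs": {
  "commands": [
    [[0.1,0,0,0],[0.1,0,0,0],[0.1,0,0,0],[0.1,0,0,0],[0.1,0,0,0]]
  ]
}}

```text
t: 9.57
tool_pos: [0.5551, -0.1945, 0.0221]
orientation: [-3.138, -0.153, 0.0]
force: [0.2, -0.2, -0.9]
opening: 0.0399
```

```bash
python3 look.py 4; python3 bub.py f 4
```

```text
9.5667 [ 0.55512811 -0.19446145  0.02209038] [ 0.18983995 -0.24529508 -0.89389501]
top bubble off mm 22.2 px [305.4 140.9] vial mid [313.7 140.1] len px 32.6
scene bubble off mm 21.9 px [322.3 332.3] vial mid [312.7 333.3] len px 39.2
```

View pics/w4.png

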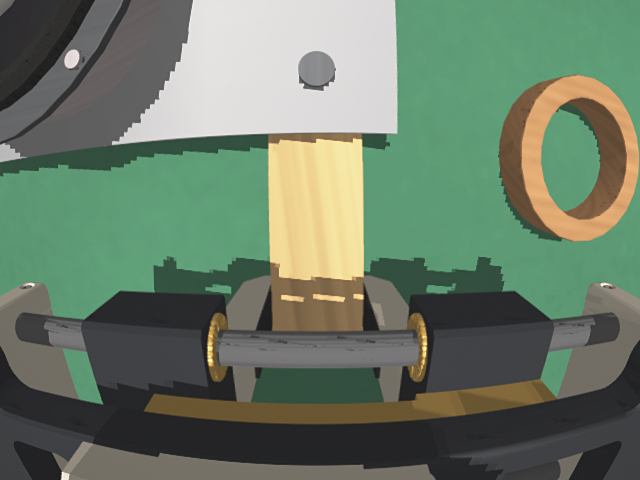

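Call:
{"fn": "carry_out", "kwargs": {
  "commands": [
    [[0.1,0,0,0],[0.1,0,0,0],[0.1,0,0,0],[0.1,0,0,0],[0.1,0,0,0],[0.1,0,0,0]]
  ]
}}

```text
t: 10.22
tool_pos: [0.559, -0.1941, 0.0221]
orientation: [-3.137, -0.153, 0.007]
force: [-15.4, -1.5, 11.9]
opening: 0.0398
```

Call:
{"fn": "carry_out", "kwargs": {
  "commands": [
    [[0.1,0,0,0],[0.1,0,0,0],[0.1,0,0,0],[0.1,0,0,0],[0.1,0,0,0],[0.1,0,0,0]]
  ]
}}

```text
t: 10.72
tool_pos: [0.5646, -0.1937, 0.0221]
orientation: [-3.137, -0.153, 0.008]
force: [-14.7, -0.9, 11.7]
opening: 0.0398
```

```bash
python3 bub.py
```

```text
10.7167 [ 0.56461521 -0.1936987   0.02205742] [-14.7002725   -0.90162532  11.72545322]
top bubble off mm 18.9 px [306.5 140.7] vial mid [313.6 140.2] len px 32.5
scene bubble off mm 19.3 px [321.1 332.4] vial mid [312.6 333.4] len px 39.2
```

Call:
{"fn": "carry_out", "kwargs": {
  "commands": [
    [[0.1,0,-0.03,0],[0.1,0,0,0],[0.1,0,0,0],[0.1,0,0,0],[0.1,0,0,0],[0.1,0,0,0],[0.1,0,0,0],[0.1,0,0,0]]
  ]
}}

```text
t: 11.48
tool_pos: [0.5725, -0.1928, 0.022]
orientation: [-3.137, -0.153, 0.008]
force: [-14.6, -1.2, 8.7]
opening: 0.04
```

Call:
{"fn": "carry_out", "kwargs": {
  "commands": [
    [[0,0,0,0],[0,0,0,0],[0,0,0,0],[0,0,0,0],[0,0,0,0],[0,0,0,0],[0,0,0,0],[0,0,0,0],[0,0,0,0],[0,0,0,0]]
  ]
}}

```text
t: 12.32
tool_pos: [0.5727, -0.1928, 0.0221]
orientation: [-3.137, -0.153, 0.007]
force: [-12.4, -1.6, 7.4]
opening: 0.0398
```

```bash
python3 look.py 5; python3 bub.py f 5
```

```text
12.3167 [ 0.57274384 -0.19280469  0.02205097] [-12.43884903  -1.64018456   7.39011558]
top bubble off mm 10.5 px [309.6 140.3] vial mid [313.6 140.2] len px 32.5
scene bubble off mm 11.1 px [317.6 332.5] vial mid [312.7 333.7] len px 39.3
```

View pics/w5.png

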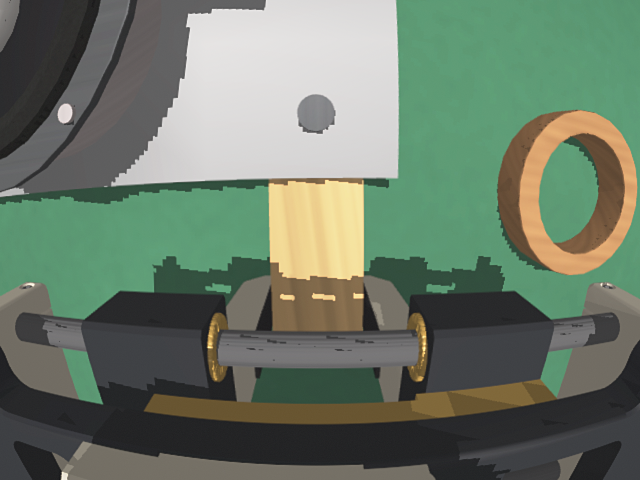

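Run:
```python
from h import *
p=dict(np.load('w5.npz'));t=np.array([.57274,-.1928,0])
u=np.array([np.cos(.098),np.sin(.098),0])
for z in(.02,.025,.03,.035):
    P=onz('wrist',[(316,179),(316,113),(30,190)],z,p);print(z,((P-t)@u*1e3).round(1))
for z in(.08,.09): print('woofer',z,((onz('wrist',[(0,190),(60,180),(120,165)],z,p)-t)@u*1e3).round(1))
```

```text
0.02 [56.1 83.6 57.4]
0.025 [56.5 83.1 57.8]
0.03 [56.9 82.6 58.2]
0.035 [57.3 82.2 58.5]
woofer 0.08 [63.  64.  66.8]
woofer 0.09 [63.6 64.6 67. ]
```

Call:
{"fn": "carry_out", "kwargs": {
  "commands": [
    [[0.1,0,0,0],[0.1,0,0,0],[0.1,0,0,0],[0.1,0,0,0],[0.1,0,0,0],[0.1,0,0,0],[0.1,0,0,0],[0.1,0,0,0],[0.1,0,0,0],[0,0,0,0],[0,0,0,0]]
  ]
}}

```text
t: 13.38
tool_pos: [0.5815, -0.192, 0.0221]
orientation: [-3.137, -0.152, 0.008]
force: [-13.3, -2.0, 8.9]
opening: 0.0398
```

Call:
{"fn": "carry_out", "kwargs": {
  "commands": [
    [[0,0,0,0],[0,0,0,0],[0,0,0,0],[0,0,0,0],[0,0,0,0],[0,0,0,0],[0,0,0,0],[0,0,0,0],[0,0,0,0],[0,0,0,0],[0,0,0,0],[0,0,0,0],[0,0,0,0],[0,0,0,0],[0,0,0,0],[0,0,0,0],[0,0,0,0],[0,0,0,0]]
  ]
}}

```text
t: 14.88
tool_pos: [0.5815, -0.192, 0.0221]
orientation: [-3.137, -0.152, 0.008]
force: [-12.4, -1.8, 9.2]
opening: 0.0394
```

```bash
python3 bub.py
```

```text
14.8833 [ 0.58146505 -0.19200119  0.022056  ] [-12.43066832  -1.77724619   9.24113865]
top bubble off mm 3.7 px [311.9 139.9] vial mid [313.3 140.1] len px 32.4
scene bubble off mm 4.0 px [314.8 332.5] vial mid [313.  333.7] len px 39.6
```

Call:
{"fn": "carry_out", "kwargs": {
  "commands": [
    [[0.1,0,0,0],[0.1,0,0,0],[0.1,0,0,0],[0.1,0,0,0],[0,0,0,0],[0,0,0,0],[0,0,0,0],[0,0,0,0],[0,0,0,0],[0,0,0,0],[0,0,0,0],[0,0,0,0],[0,0,0,0],[0,0,0,0],[0,0,0,0],[0,0,0,0],[0,0,0,0],[0,0,0,0]]
  ]
}}

```text
t: 16.48
tool_pos: [0.5851, -0.1916, 0.022]
orientation: [-3.137, -0.152, 0.01]
force: [-15.2, -2.2, 10.5]
opening: 0.0395
```

```bash
python3 look.py 6;python3 bub.py f 6
```

```text
16.4833 [ 0.58506936 -0.19155922  0.02204867] [-15.16146687  -2.15266748  10.52292487]
top bubble off mm 1.1 px [312.9 139.8] vial mid [313.3 140.1] len px 32.4
scene bubble off mm 1.8 px [313.7 332.6] vial mid [312.9 333.8] len px 39.5
```

View pics/l6.png

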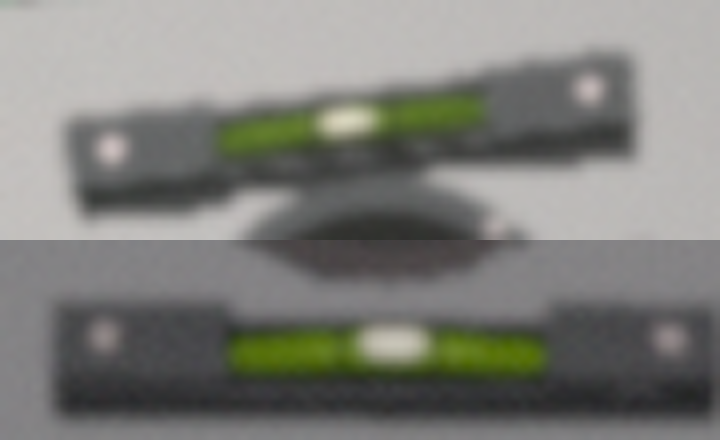

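View pics/w6.png

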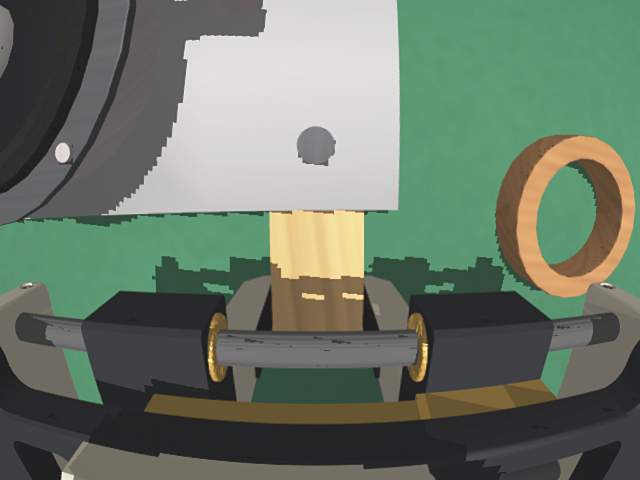

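Call:
{"fn": "carry_out", "kwargs": {
  "commands": [
    [[0.08,0,0,0],[0.07,0,0,0],[0,0,0,0],[0,0,0,0],[0,0,0,0],[0,0,0,0],[0,0,0,0],[0,0,0,0],[0,0,0,0],[0,0,0,0],[0,0,0,0],[0,0,0,0],[0,0,0,0],[0,0,0,0],[0,0,0,0],[0,0,0,0]]
  ]
}}

```text
t: 17.97
tool_pos: [0.5862, -0.1914, 0.022]
orientation: [-3.137, -0.152, 0.011]
force: [-17.3, -1.1, 11.2]
opening: 0.0399
```

```bash
python3 bub.py
```

```text
17.9667 [ 0.58617619 -0.19143793  0.02201097] [-17.29023363  -1.09036421  11.15898189]
top bubble off mm 0.6 px [313.  139.7] vial mid [313.2 140.1] len px 32.4
scene bubble off mm 1.0 px [313.5 332.6] vial mid [313.  333.8] len px 39.6
```

Call:
{"fn": "carry_out", "kwargs": {
  "commands": [
    [[0,0,0,0],[0,0,0,0],[0,0,0,0],[0,0,0,0],[0,0,0,0],[0,0,0,0],[0,0,0,0],[0,0,0,0],[0,0,0,0],[0,0,0,0],[0,0,0,0],[0,0,0,0],[0,0,0,0],[0,0,0,0]]
  ],
  "claw": 5.2
}}

```text
t: 19.23
tool_pos: [0.5894, -0.1911, 0.0224]
orientation: [-3.138, -0.153, 0.0]
force: [0.3, 0.4, -0.8]
opening: 0.0522
```

```bash
python3 look.py 7;python3 bub.py f 7
```

```text
19.2333 [ 0.58942706 -0.1911359   0.02242536] [ 0.27779311  0.36668478 -0.81933772]
top bubble off mm 0.5 px [313.  139.7] vial mid [313.3 140.1] len px 32.3
scene bubble off mm 1.0 px [313.4 332.6] vial mid [312.9 333.8] len px 39.5
```

View pics/w7.png

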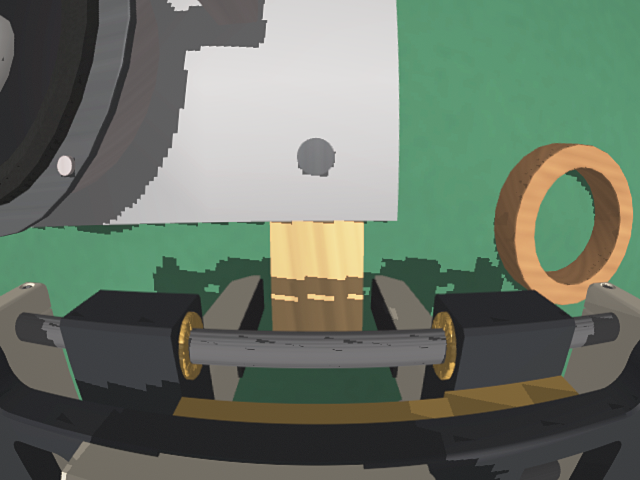

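View pics/l7.png

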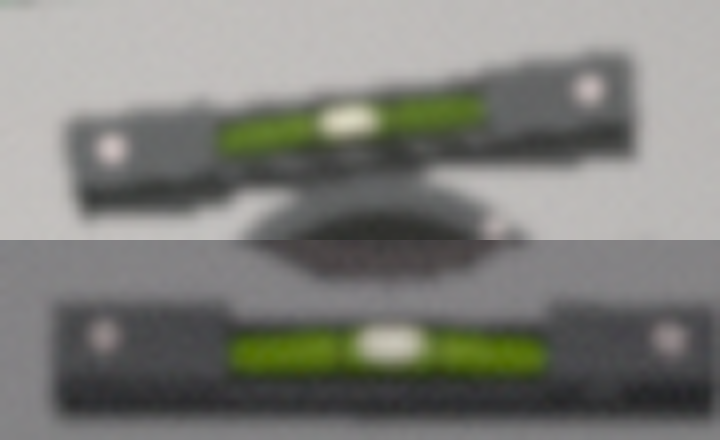

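Call:
{"fn": "carry_out", "kwargs": {
  "commands": [
    [[0,0,-0.5,0],[0,0,-1.0,0],[0,0,-1.5,0],[0,0,-2.0,0],[0,0,-2.0,0],[-1,0,-3.0,0],[-2,0,-3.0,0],[-2,0,-3.0,0],[-1,0,-2.0,0],[0,0,0,0],[0,0,0,0],[0,0,0,0],[0,0,0,0],[0,0,0,0]]
  ]
}}

```text
t: 20.55
tool_pos: [0.5293, -0.1965, 0.2007]
orientation: [-3.136, -0.153, 0.004]
force: [-0.3, -0.1, -0.1]
opening: 0.0521
```

```bash
python3 look.py 8;python3 bub.py f 8
python3 - <<'E'
import cv2
a=cv2.imread('pics/s8.png');cv2.imwrite('pics/s8z.png',cv2.resize(a[150:400,150:470],None,fx=2.3,fy=2.3))
E
```

```text
20.55 [ 0.52926715 -0.19646385  0.20073639] [-0.25377043 -0.06838587 -0.07439708]
top bubble off mm 0.5 px [313.1 139.8] vial mid [313.3 140.1] len px 32.3
scene bubble off mm 0.9 px [313.4 332.5] vial mid [312.9 333.8] len px 39.5
```

View pics/w8.png

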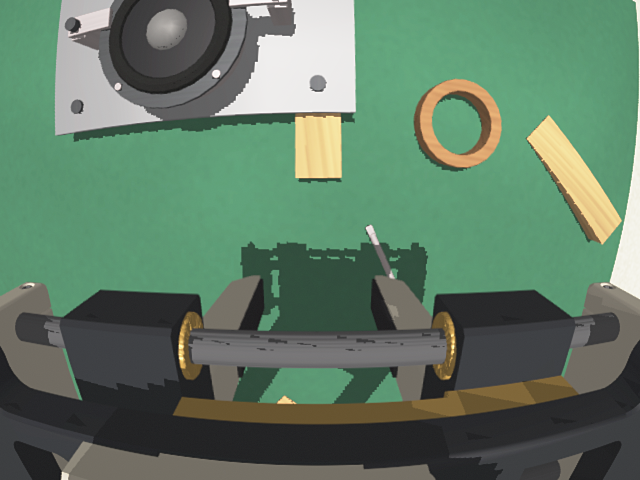

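View pics/s8z.png

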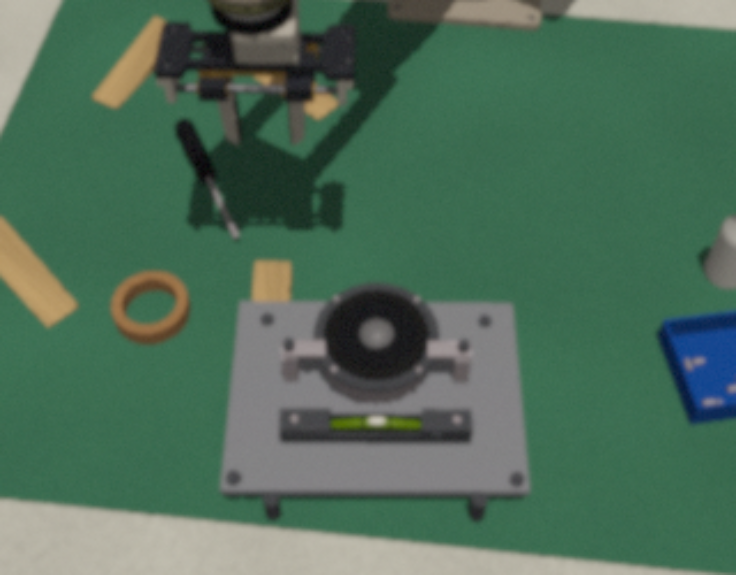

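The bubble reads about 0.5 to 1 mm off centre in both views. The shim (wrist view, about (318,147)) stays under the corner, and the gripper is clear of everything.

Run:
```python
from plant import robot
print(robot.close_job(), robot.read_state()['t'])
```

```text
the job is handed in; nothing more can be done
the job is handed in; nothing more can be done
```

I wedged the leftmost shim under the fixture's low near corner, on the robot's right (−y), until the level read centred. I then let go, backed the gripper off and handed the job in at about 20.7 s.

- **Bubble:** it started about 22 mm off centre. With the gripper clear, my vial-middle measurement gives 0.5 mm (top camera) and 0.9 mm (scene camera), against the 3 mm allowed. A rough check by eye against the level's end screws, after letting go but before the arm lifted away, gave at most about 1.5 mm. The reading did not change when I released the shim.
- **Force on the shim:** about 12–17 N along the push, within the expected 5–20 N. The gripper was also pressing the shim down with about 7–12 N, as a side effect of holding it.
- **Resting state:** the shim looks flat on the bench and holds the corner. I judged flatness from the pictures and did not measure it.
- **Fixture:** it looks unmoved on its rests in the pictures, and I did not measure this either.
- **Other items:** the tape, screwdriver, tray, glue and look-alike shims were not touched. No check failed.

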